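# Brush out the flux pot and hang the brush in its own holder

### The arm

A 6-joint arm with a two-finger parallel gripper is mounted at the origin on the work surface. World frame = base frame: x ahead of the robot, y to its left, z up, the work surface at z = 0. Lengths are in m, angles in rad, forces in N, time in s.
With the tool pointing down it reaches from about 0.35 to 0.775 m from the base axis. Payload 7.3 kg.
Tool frame: the origin (TCP) lies midway between the tips of the shut fingers; the grasp point (between the pads) lies 19 mm behind it (tcp_to_grasp is the distance from the TCP to the grasp point, in m); z points along the fingers, y is the line along which they close (so a half turn about z gives the same grasp; the last joint's range is limited). The gripper opens to 92 mm and grips with 3 to 60 N. Pads are 19 mm wide; open, the fingers measure 130 mm over their backs; the gripper's body (75 mm by 190 mm) begins 47 mm behind the grasp point.
Start: joints at [1.129, 0.342, 1.524, -0, 1.275, -0.146], TCP at [0.153, 0.502, 0.227] pointing down, gripper open.
Joint ranges: [-2.53, 2.53], [-0.77, 2.02], [0.04, 2.7], [-1, 4.14], [0.28, 2.66], [-3.11, 3.11]. Speed limits (rad/s): [2.57, 2.57, 3.14, 3.14, 3.14, 3.14].

### API

Orientations are given as [roll, pitch, yaw] about the fixed x, y, z axes, in that order (R = Rz(yaw) Ry(pitch) Rx(roll)).
In Python, from cell import observe, read_camera, calibration, hand_in, tcp_to_grasp gives the robot as it stands.
- The arm moves only by the tool send_rows, never from a script. Its argument "targets" is a list of rows, each a list of 5 numbers: the opening, from 0 (shut) to 1 (fully open), then the shift along the world's x, y, z in m, then the turn about the world's z in rad. A call has 1 to 5 rows; each row shifts and turns the commanded pose from where the row before left it; what a row does not reach is not made up. A row lasts 1/10 s, in which the tool goes at most 50 mm and 8.59 degrees, less where a joint would pass 70% of its speed; a pose out of reach is approached as far as the arm can. A call is refused whole if a number of a shift passes 0.05 or a number of a turn 0.15, either way. A call with a gripper value outside its range is refused whole. The fingers move at their own pace and stop on an object; "grip_force" is the grip in N (left out, the last holds). Time passes only in rows, so rows that do not move let the fingers close. It gives the time, the measured TCP pose, the force, the opening and the grip force at its end, in the units of the state.
- observe(): the state, without advancing time (a new reading comes with each control period).
- read_camera(name): name is "side" or "top" or "wrist"; returns (picture, depth): 384x512x3 uint8, red, green, blue; 384x512 float32, m along the optical axis (not along the pixel's ray), 0 where there is no reading.
- calibration(name): a dict with "intrinsics" (3x3 intrinsics, pixels), "world_to_cam" (4x4, takes a point from world to camera coordinates); the wrist camera has in their place "hand_eye" (4x4, takes a point from camera to tool coordinates, whose origin is the TCP and whose axes are the flange's). Camera axes: x right, y up, looking along -z (the intrinsics and any distortion apply to the point x, -y, -z); pixel columns grow to the right and rows downward; lengths in m; the calibration is good to about 2 mm. The wrist camera is an equidistant fisheye: a pixel r from the principal point sees the ray r / f radians off the axis. A picture is of the moment at which its call begins: read the wrist's pose just before it. calibration takes no time and is no camera call.
- hand_in(): hands the job in; it is judged then, once.
The state is a dict: "time": time; "qpos": joint angles; "qvel": joint speeds; "joint_efforts": joint torques, N m; "tool_pos": TCP position; "tool_rot": TCP orientation; "contact_force": force on the tool from outside, world axes, zero at the start; "torque": the same for the moment, N m; "opening": finger opening in m; "grip_force": force on a finger pad.
Only numpy, scipy, OpenCV 4.12 (cv2) and the standard library are available. Lean on these libraries where they do the work, as an engineer would, in place of code of your own. Each camera call takes 0.05 s, during which the arm holds its last target. There are 200 camera calls.

### The job

Scrub out the steel flux pot with the long brush that stands in it: two full strokes, each time drawing the brush up until its bristles come to the pot's rim and pushing it back down to the bottom. Then hang the brush by its collar in its own holder on the tool rail, the one whose label shows a brush, and let go of it only once it rests there, never in mid-air. Leave the pot standing upright where it is and do not disturb the other tools and things on the bench.

Things in the scene. Friction and masses are not known exactly. Their poses are not given: they have to be found in the camera images.
- brush: Round pot brush, 200 mm long, about 100 g, standing loose and upright in the flux pot at the start, bristles down, on its flat foot. Origin: centre of its foot; z runs up the brush to the handle's top. Head 60 mm long: soft bristles 66 mm across that give way freely, round a stiff core 44 mm across. Then a bare steel stem 8 mm across from 60 to 120 mm. Round about its axis: its yaw means nothing.
- brush_collar (a point): Centre of the underside of the brush's wooden collar, on its axis 120 mm above the foot: the face that rests on the holder. The collar is 32 mm across and 6 mm thick.
- brush_handle (a point): Middle of the brush's round wooden handle, on its axis 163 mm above the foot. The handle is 24 mm across and runs from the collar (126 mm) to the top end (200 mm); it is gripped from above.
- flux_pot: Open round steel pot, empty, 74 mm outside, 68 mm inside, 100 mm high, floor 5 mm thick (95 mm deep), 0.45 kg, standing loose on the bench. Origin: centre of its underside; z up. Its lid lies beside it.
- brush_holder: The brush's own holder: a grey fork on the tool rail with a flat white label behind it showing a dark outline of a brush (handle, thin stem, wide striped head). Origin: seat point on the fork's top face, 160 mm above the bench, midway between the prongs, where the hung brush's collar underside centre comes. z up, x from the slot's open mouth inward to the rail, y along the rail.
- brush_holder_mouth (a point): Mouth of the brush holder's slot, level with the fork's top, 26 mm in front of the seat (x = -26 mm). Slot 18 mm wide, ends at x = +11 mm. Prongs 14 mm wide, 6 mm thick, with a lip 6 mm high at the tips (x = -26 to -20 mm) which the collar passes over. Open below to the bench: the stem enters at the mouth with the bristle head under the fork, lowered first some 75 mm or more in front of the seat.
- tool_rail: Aluminium rail on two posts, 430 mm long, fixed; x across it (away from the slots' mouths), y along it. Origin on the bench under its middle. Four forks, alike but for the label, are clipped on it side by side about 95 mm apart in an order that changes; their seats lie 62 mm in front of the rail's middle. Two hold tools; the brush's and the pliers' are empty. Labels: 54 x 74 mm, flat.
- pliers_holder: Empty fork of the same shape for the pliers, label with the outline of open pliers; origin and axes as for brush_holder. Not the brush's place.
- screwdriver: Screwdriver, 191 mm, black handle 26 mm across, hanging in its own fork; its handle stands up to 86 mm above the fork. Origin at the tip of its blade. Leave alone.
- solder_pump: Desoldering pump, 184 mm, aluminium, with a flange, hanging in its own fork, its plunger knob 64 mm above the fork. Origin at the tip of its nozzle. Leave alone.
- pliers: Pliers, 160 mm long, 16 mm high, lying on the bench in front of the rail. Origin near the joint, on the bench. Leave alone.
- pot_lid: The pot's steel lid, 78 mm across, 20 mm high over its knob, lying on the bench near the pot on the rail's side. Origin: centre of its underside. Leave alone.
- cleaner_bottle: Closed amber bottle, 60 mm across, 145 mm high, standing beyond the pot. Origin: centre of its underside. Leave alone.
- multimeter: Black multimeter, 175 x 85 x 45 mm, lying on the bench on the right. Origin: centre of its underside. Leave alone.
- solder_reel: Reel of solder, 62 mm across, 48 mm high, standing on the bench on the right, nearer the robot than the rail. Origin: centre of its underside. Leave alone.
There are look-alikes about, which are no part of the job. Leave any green or purple look-alike of the brush alone.

How it is judged:
By the outcome, as a careful person would: the job done as asked, in the order asked, and still so for the second after the job is handed in, with the robot touching nothing.
It also fails if it takes over 56 s, if anything falls off the work surface, if the arm or the gripper's body presses on something with over 40 N, if the wrist force passes 120 N, or if a joint passes its speed limit or range.

## Working session

There is one attempt and no reset: what is moved stays moved. The work goes in short steps, Python scripts to look and compute and a tool call to move; the robot and the scene stay as the last step left them, time stands still between calls to the robot, and variables do not carry over. Pictures are saved under pics/ and viewed, at most 12 in all, crops included, and the job is handed in when it is done.

Besides the shell and the picture viewer there is one more tool, called after "Emit:" by a JSON object that holds its "op" and its "data", one argument or row to a line. send_rows: Moves the arm, as the interface text tells. Its arguments: {"type":"object","properties":{"targets":{"type":"array","items":{"type":"array","items":{"type":"number"}}},"grip_force":{"type":"number"}},"required":["targets"]}

```bash
mkdir -p pics; cat > h.py <<'E'
import numpy as np, cv2
from cell import observe, read_camera, calibration
def pt(name,u,v,d):
    c=calibration(name);K=np.array(c["intrinsics"]);T=np.linalg.inv(np.array(c["world_to_cam"]))
    x=(u-K[0,2])/K[0,0]*d;y=(v-K[1,2])/K[1,1]*d
    return (T@np.array([x,-y,-d,1]))[:3]
def ray(name,u,v):
    a=pt(name,u,v,0.0);b=pt(name,u,v,1.0);return a,(b-a)/np.linalg.norm(b-a)
def tri(r1,r2):
    (a,d),(b,e)=r1,r2
    s=np.linalg.lstsq(np.c_[d,-e],b-a,rcond=None)[0]
    p,q=a+s[0]*d,b+s[1]*e
    return (p+q)/2,np.linalg.norm(p-q)
E
python3 - <<'E'
from h import *
for n in("side","top"):
    c=calibration(n);print({k:np.round(v,3).tolist() if not isinstance(v,str) else v for k,v in c.items()})
    p,d=read_camera(n);np.savez(n+"0.npz",p=p,d=d)
    cv2.imwrite(f"pics/{n}0.png",cv2.resize(p[:,:,::-1],(800,600),interpolation=cv2.INTER_CUBIC))
o=observe();print({k:np.round(v,3).tolist() for k,v in o.items()})
E
```

```text
{'intrinsics': [[409.219, 0.0, 258.282], [0.0, 409.219, 189.552], [0.0, 0.0, 1.0]], 'world_to_cam': [[0.97, -0.242, 0.014, -0.573], [0.15, 0.644, 0.751, -0.145], [-0.191, -0.726, 0.661, -1.069], [0.0, 0.0, 0.0, 1.0]]}
{'intrinsics': [[483.946, 0.0, 255.93], [0.0, 483.946, 186.922], [0.0, 0.0, 1.0]], 'world_to_cam': [[0.013, -1.0, -0.0, -0.055], [0.971, 0.013, 0.239, -0.594], [-0.239, -0.003, 0.971, -1.251], [0.0, 0.0, 0.0, 1.0]]}
{'time': 0.1, 'qpos': [1.129, 0.343, 1.525, 0.0, 1.275, -0.146], 'qvel': [0.001, -0.002, -0.002, 0.001, -0.001, -0.0], 'joint_efforts': [0.001, -43.201, -24.469, 0.072, 0.053, -0.0], 'tool_pos': [0.153, 0.502, 0.226], 'tool_rot': [-3.14, -0.0, 2.846], 'contact_force': [-0.209, 0.085, -0.071], 'torque': [0.048, -0.071, -0.036], 'grip_force': 0.0, 'opening': 0.092}
```

View pics/side0.png

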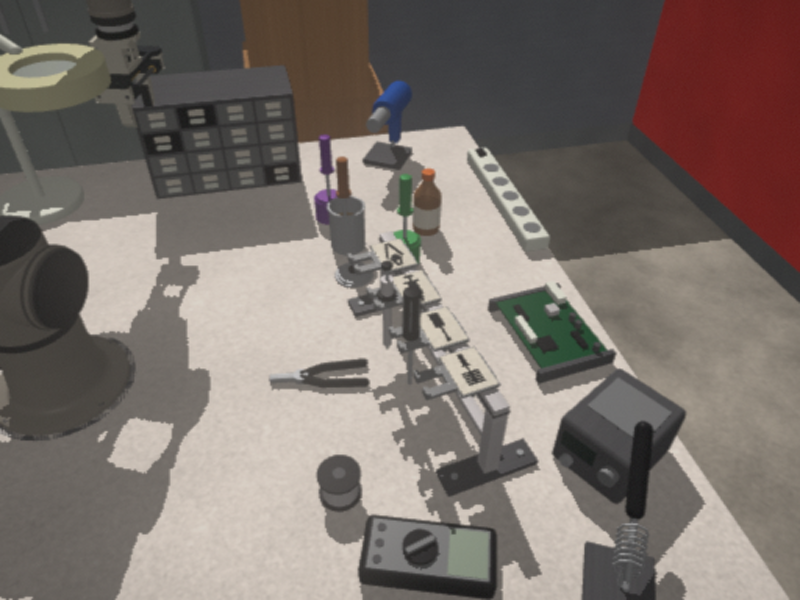

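View pics/top0.png

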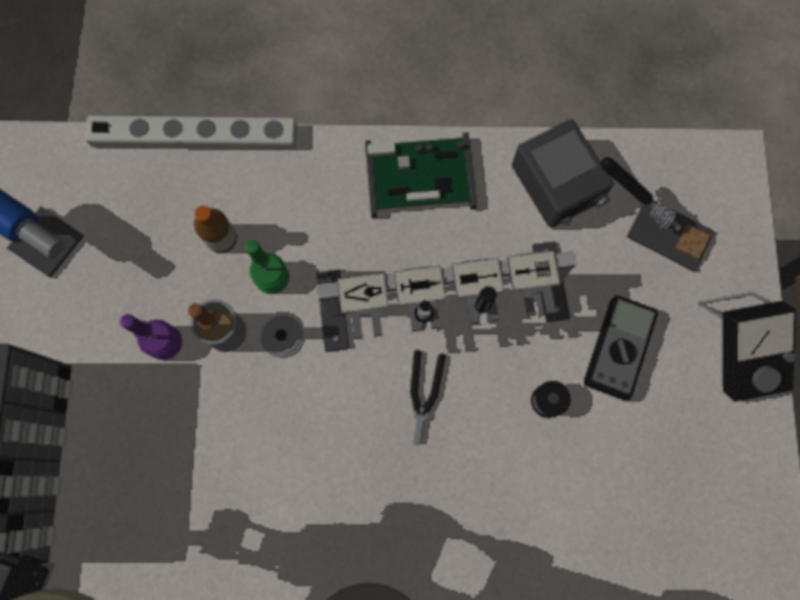

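The side view shows the brown brush in the pot at about (343,178). The fork with the striped-brush label is the nearest one, at about (445,380). In the top view that label is at (533,270) and the brush is at (210,318). I'll enlarge these areas.

```bash
python3 - <<'E'
from h import *
R=[("side",205,95),("top",105,185),("side",255,215),("top",310,160)]
I=[]
for n,u,v in R:
    p=np.load(n+"0.npz")["p"][v:v+60,u:u+80,::-1]
    p=cv2.resize(p,(400,300),interpolation=cv2.INTER_CUBIC)
    p=np.clip(p.astype(float)*1.5,0,255).astype(np.uint8)
    for k in range(0,80,10):
        cv2.putText(p,str(u+k),(k*5,8),0,.3,(0,255,255),1);p[:6,k*5]=(0,0,255)
        if k<60: cv2.putText(p,str(v+k),(0,k*5+12),0,.3,(0,255,0),1);p[k*5,:10]=(0,0,255)
    I.append(p)
cv2.imwrite("pics/m0.png",np.vstack([np.hstack(I[:2]),np.hstack(I[2:])]))
E
```

```text
(no output)
```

View pics/m0.png

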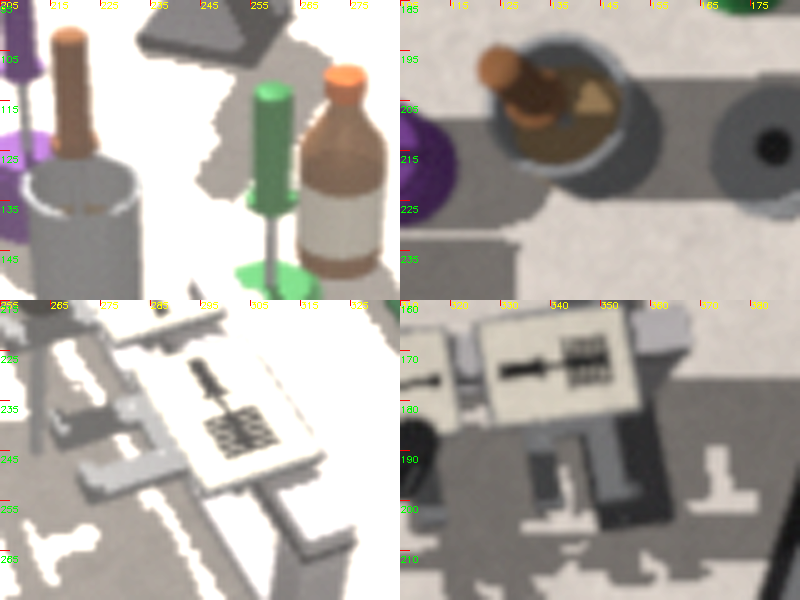

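The top-left and top-right crops show the handle's top centre at about (218.6,101.6) in side and (124.2,198.2) in top. The rim centre is at about (136,205.6) in top. The lower crops show the brush fork: its prong tips are at about (271,243) and (277,253) in side. In top, the right prong tip is at about (353,198).

```bash
python3 - <<'E'
from h import *
print("handle top",tri(ray("side",218.6,101.6),ray("top",124.2,198.2)))
C=[]
for n in("side","top"):
    f=np.load(n+"0.npz");d=f["d"];v,u=np.nonzero(d>0);z=d[v,u]
    c=calibration(n);K=np.array(c["intrinsics"]);T=np.linalg.inv(np.array(c["world_to_cam"]))
    P=np.c_[(u-K[0,2])/K[0,0]*z,-(v-K[1,2])/K[1,1]*z,-z,np.ones(len(z))]@T.T
    P=P[:,:3];np.save(n+"pc.npy",P);C.append(P)
    h=tri(ray("side",218.6,101.6),ray("top",124.2,198.2))[0]
    r=np.hypot(P[:,0]-h[0],P[:,1]-h[1])
    m=(r<.03)&(P[:,2]>.19);print(n,"top cap",P[m].mean(0),P[m].max(0)-P[m].min(0),m.sum())
    m=(r<.06)&(abs(P[:,2]-.1)<.006);q=P[m]
    A=np.c_[q[:,:2]*2,np.ones(len(q))];s=np.linalg.lstsq(A,(q[:,:2]**2).sum(1),rcond=None)[0]
    print(n,"rim",s[:2],np.sqrt(s[2]+s[0]**2+s[1]**2),len(q))
    m=(P[:,0]>.4)&(P[:,0]<.75)&(P[:,1]>-.4)&(P[:,1]<.2)&(abs(P[:,2]-.16)<.012)
    print("fork z",m.sum())
# bird's-eye map
im=np.full((300,400,3),0,np.uint8)
lab=ray("top",337,173)
print("label",tri(ray("side",302,236),ray("top",343,172)))
print("fork R tip",tri(ray("side",276,252),ray("top",353,198)))
c0=tri(ray("side",276,252),ray("top",353,198))[0]
for P,ch in zip(C,(2,1)):
    m=(P[:,2]>.148)&(P[:,2]<.26)&(abs(P[:,0]-c0[0])<.1)&(abs(P[:,1]-c0[1])<.4)
    for p in P[m]:
        y=int(200-(p[0]-c0[0]-.03)*1500);x=int(330-(p[1]-c0[1]+0.0)*-0-(p[1]-c0[1])*1000)
        if p[2]<.172: cv2.circle(im,(x,y),1,tuple(int(255*(ch==k)) for k in range(3)),-1)
        elif 0<=x<400 and 0<=y<300: im[y,x]=(120,60,60)
cv2.imwrite("pics/bev.png",cv2.resize(im,(800,600)))
E
```

```text
handle top (array([0.53142818, 0.27304044, 0.20502274]), np.float64(0.002942359115933286))
side top cap [0.53186962 0.26972602 0.20005155] [0.02252374 0.02392489 0.01794044] 55
side rim [0.53599726 0.26900542] 0.03428272634352925 114
fork z 3472
top top cap [0.5303621  0.27266523 0.20249773] [0.0236663  0.0223669  0.01976495] 84
top rim [0.53500116 0.27052794] 0.03614270887792246 153
fork z 3984
label (array([ 0.61618673, -0.26933686,  0.16670257]), np.float64(0.004201482298616378))
fork R tip (array([ 0.55071382, -0.29383348,  0.15991302]), np.float64(0.005474341529763347))
```

View pics/bev.png

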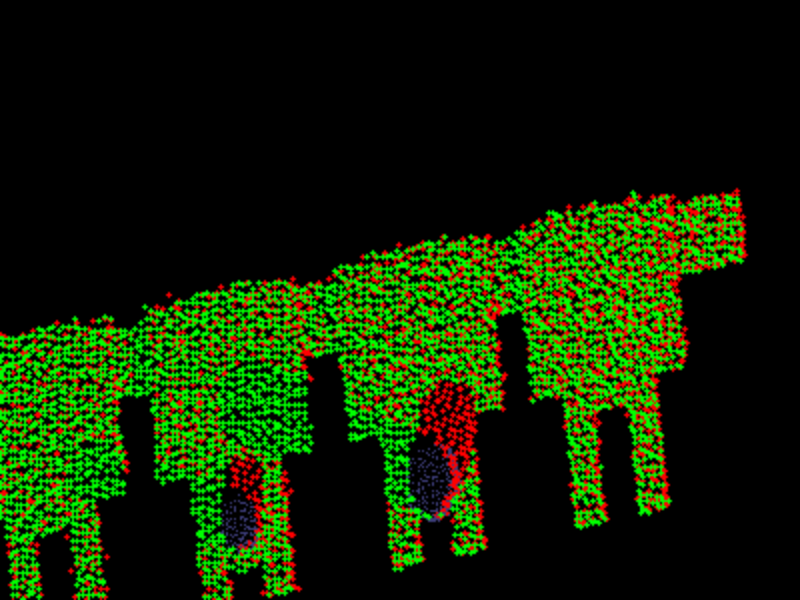

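The bird's-eye map shows all four forks clearly; the brush fork is at the right end. I'll fit it with a template and check the clearances.

```bash
python3 - <<'E'
from h import *
from scipy.optimize import differential_evolution
C={n:np.load(n+"pc.npy") for n in("side","top")}
def score(s,Q,w=1):
    c,k=np.cos(s[2]),np.sin(s[2]);D=Q[:,:2]-s[:2];x=D@[c,k];y=D@[-k,c]
    inx=(x>-.026)&(x<.011);pr=inx&(abs(y)>.009)&(abs(y)<.023)
    bad=((x<.011)&(x>-.045)&(abs(y)<.035))&~pr
    return -(pr.sum()-1.5*bad.sum())
for name,P in list(C.items())+[("both",np.vstack(list(C.values())))]:
    m=(P[:,2]>.148)&(P[:,2]<.172)&(abs(P[:,0]-.57)<.09)&(abs(P[:,1]+.27)<.07);Q=P[m]
    r=differential_evolution(score,[(.53,.62),(-.32,-.23),(-.3,.3)],args=(Q,),seed=1,popsize=30,tol=1e-8,maxiter=200)
    s=r.x;c,k=np.cos(s[2]),np.sin(s[2]);D=Q[:,:2]-s[:2];x=D@[c,k];y=D@[-k,c]
    t=(x<.008)&(x>-.018)&(abs(y)<.03);e=(x<-.02)&(x>-.03)
    print(name,s,r.fun,"prong z",np.median(Q[t,2]),"tip z",np.median(Q[e,2]),"sides +",np.percentile(y[t&(y>0)],[3,97]),"-",np.percentile(y[t&(y<0)],[3,97]),"tip x",np.percentile(x,1))
P=C["top"];m=(P[:,2]>.12)&(P[:,0]>.5)&(P[:,0]<.72)&(P[:,1]>-.37)&(P[:,1]<.12)&(P[:,2]<.18);Q=P[m]
b=[(Q[i,0].max(),y) for y in np.arange(-.3,.08,.01) for i in [np.abs(Q[:,1]-y)<.005] if i.any()]
b=np.array(b);f=np.polyfit(b[:,1],b[:,0],1);print("back edge yaw",np.arctan(-f[0]))
# obstacles near the insertion path and near the grasp
A=np.vstack(list(C.values()))
def rep(t,m): 
    q=A[m]; print(t,len(q), (q.min(0).round(3),q.max(0).round(3)) if len(q) else "")
def clear(t,x,y,r,z):
    d=np.hypot(A[:,0]-x,A[:,1]-y);m=(d<r)&(A[:,2]>z);rep(t,m)
for dx in (.08,.1):
    x,y=s[0]-dx*np.cos(s[2]),s[1]-dx*np.sin(s[2]);print(x,y);clear("lower",x,y,.045,.02)
rep("reel",(A[:,2]>.035)&(A[:,2]<.07)&(A[:,0]>.3)&(A[:,0]<.5)&(A[:,1]<-.2)&(A[:,1]>-.36))
rep("high near pot",(A[:,2]>.19)&(abs(A[:,0]-.53)<.15)&(abs(A[:,1]-.27)<.13)&(np.hypot(A[:,0]-.533,A[:,1]-.271)>.03))
rep("high path",(A[:,2]>.1)&(A[:,0]>.38)&(A[:,0]<.52)&(A[:,1]>-.33)&(A[:,1]<.33))
rep("screwdriver",(A[:,2]>.185)&(A[:,0]>.5)&(A[:,0]<.65)&(A[:,1]>-.35)&(A[:,1]<.1))
E
```

```text
side [ 0.56716678 -0.27174986  0.17239896] -199.5 prong z 0.1592120864019001 tip z 0.16322664513434543 sides + [0.0089164  0.02334661] - [-0.02254871 -0.00869289] tip x -0.0245722702398281
top [ 0.56664375 -0.27109594  0.13364173] -159.5 prong z 0.15992020568918985 tip z 0.16550213593798513 sides + [0.0094497  0.02247032] - [-0.02290065 -0.00961239] tip x -0.024741809430256115
both [ 0.56712567 -0.27125255  0.15950837] -341.0 prong z 0.15943074352785036 tip z 0.16455487890816867 sides + [0.00890149 0.02287776] - [-0.02298395 -0.0091307 ] tip x -0.024767214699754746
back edge yaw 0.14811105332807037
0.4881412337215846 -0.28395918128816766
lower 6 (array([ 0.444, -0.304,  0.044]), array([ 0.448, -0.29 ,  0.048]))
0.46839512394352467 -0.28713583812087823
lower 235 (array([ 0.424, -0.326,  0.041]), array([ 0.449, -0.281,  0.053]))
reel 998 (array([ 0.388, -0.343,  0.035]), array([ 0.449, -0.28 ,  0.055]))
high near pot 240 (array([0.502, 0.178, 0.19 ]), array([0.65 , 0.393, 0.205]))
high path 297 (array([ 0.497, -0.113,  0.1  ]), array([0.52 , 0.302, 0.208]))
screwdriver 627 (array([ 0.53 , -0.195,  0.185]), array([ 0.567, -0.074,  0.252]))
```

```bash
python3 - <<'E'
from h import *
A=np.vstack([np.load("sidepc.npy"),np.load("toppc.npy")])
print("rows x from 0.0, cols y .2...65 : max z (mm)")
for x in np.arange(0,.7,.05):
    print(round(x,2),[int(1000*q.max()) if len(q:=A[(abs(A[:,0]-x-.025)<.025)&(abs(A[:,1]-y-.025)<.025)&(A[:,2]<.7)][:,2]) else -1 for y in np.arange(.15,.7,.05)])
p,d=read_camera("wrist");cv2.imwrite("pics/w0.png",p[:,:,::-1])
E
```

```text
rows x from 0.0, cols y .2...65 : max z (mm)
0.0 [2, 4, 391, 391, 378, 392, 391, 3, 5, 3, 4]
0.05 [6, 7, 391, 392, 391, 391, 391, 6, 6, 4, 6]
0.1 [6, 8, 390, 391, 393, 392, 462, 399, 228, 223, 226]
0.15 [6, 8, 7, 7, 328, 393, 462, 439, 336, 228, 227]
0.2 [7, 5, 7, 7, 8, 8, 8, 317, 336, 228, 227]
0.25 [6, 8, 7, 8, 10, 7, 8, 227, 227, 229, 228]
0.3 [7, 6, 6, 8, 8, 7, 11, 227, 228, 228, 228]
0.35 [9, 7, 7, 6, 7, 8, 6, 227, 228, 228, 228]
0.4 [8, 7, 6, 6, 6, 6, 7, 230, 228, 228, 228]
0.45 [14, 7, 105, 6, 124, 60, 5, 229, 228, 228, 227]
0.5 [27, 102, 210, 105, 203, 63, 5, 8, 7, 6, 6]
0.55 [13, 103, 104, 100, 5, 7, 6, 7, 6, 7, 7]
0.6 [205, 202, 7, 7, 10, 6, 10, 154, 152, 18, 8]
0.65 [172, 61, 146, 114, 7, 9, 6, 156, 170, 170, 17]
```

View pics/w0.png

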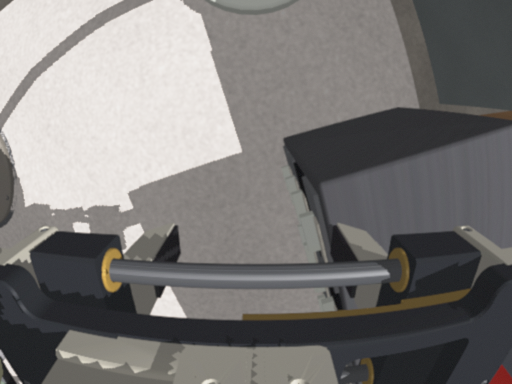

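The wrist view shows the drawer cabinet close beside the right-hand finger (edge at about (310,200)). I'll go straight up first, then across.

Emit:
{"op": "send_rows", "data": {
  "targets": [
    [1, 0, 0, 0.025, 0],
    [0.6, 0, 0, 0.03, 0],
    [0.6, 0.02, -0.02, 0.01, 0],
    [0.6, 0.03, -0.02, 0, 0],
    [0.6, 0.03, -0.02, 0, 0]
  ]
}}

```text
time: 0.65
tool_pos: [0.2335, 0.4416, 0.292]
tool_rot: [3.141, 0.0, 2.847]
contact_force: [0.5, 0.6, -0.2]
opening: 0.0643
grip_force: 0.0
```

Emit:
{"op": "send_rows", "data": {
  "targets": [
    [0.6, 0.03, -0.02, 0, 0],
    [0.6, 0.03, -0.02, 0, 0],
    [0.6, 0.03, -0.02, 0, 0],
    [0.6, 0.03, -0.02, 0, 0],
    [0.6, 0.03, -0.02, 0, 0]
  ]
}}

```text
time: 1.15
tool_pos: [0.384, 0.3412, 0.2916]
tool_rot: [-3.141, -0.0, 2.846]
contact_force: [0.0, 0.7, 0.3]
opening: 0.0549
grip_force: 0.0
```

Emit:
{"op": "send_rows", "data": {
  "targets": [
    [0.6, 0.03, -0.02, 0, 0],
    [0.6, 0.03, -0.02, 0, 0],
    [0.6, 0.03, -0.02, 0, 0],
    [0.6, 0.02, -0.01, 0, 0],
    [0.6, 0, 0, 0, 0]
  ]
}}

```text
time: 1.65
tool_pos: [0.4951, 0.2704, 0.2907]
tool_rot: [-3.141, -0.0, 2.842]
contact_force: [-1.2, 0.6, 0.5]
opening: 0.055
grip_force: 0.0
```

```bash
cat >> h.py <<'E'
from scipy.spatial.transform import Rotation as Ro
def wrist():
    o=observe();p,d=read_camera("wrist");c=calibration("wrist")
    K=np.array(c["intrinsics"]);H=np.array(c["hand_eye"])
    T=np.eye(4);T[:3,:3]=Ro.from_euler("xyz",o["tool_rot"]).as_matrix();T[:3,3]=o["tool_pos"]
    v,u=np.indices(d.shape);x=(u-K[0,2])/K[0,0];y=(v-K[1,2])/K[1,1];t=np.hypot(x,y);s=np.tan(np.minimum(t,1.45))/np.maximum(t,1e-9)
    P=np.stack([x*s*d,-y*s*d,-d,np.ones_like(d)],-1)@(T@H).T
    P[d<=0]=np.nan
    return p,P[...,:3],o
E
python3 - <<'E'
from h import *
p,P,o=wrist()
r=np.hypot(P[...,0]-.532,P[...,1]-.271)
m=(r<.03)&(P[...,2]>.19)&(P[...,2]<.22);q=P[m];print("cap",len(q),q.mean(0),q.min(0),q.max(0))
f=p.astype(float);br=(f[...,0]>1.4*f[...,2])&(r<.04)
for a in(.13,.145,.16,.175,.19,.2):
    m=br&(abs(P[...,2]-a)<.006);print(a,m.sum(),np.nanmin(P[m],0) if m.any() else"",np.nanmax(P[m],0) if m.any() else "")
m=(abs(P[...,2]-.1)<.005)&(r<.06);q=P[m];print(len(q))
if len(q)>10:
    s=np.linalg.lstsq(np.c_[q[:,:2]*2,np.ones(len(q))],(q[:,:2]**2).sum(1),rcond=None)[0];print("rim",s[:2],np.sqrt(s[2]+s[0]**2+s[1]**2))
cv2.imwrite("pics/w1.png",p[:,:,::-1])
E
```

```text
cap 576 [0.52793031 0.27448266 0.20282969] [0.51842605 0.26313887 0.1902116 ] [0.54210189 0.28554091 0.20667181]
0.13 214 [0.51473405 0.25885335 0.1260601 ] [0.53888304 0.28964183 0.13596669]
0.145 68 [0.51856526 0.26491711 0.13922246] [0.5277291  0.28578924 0.15095895]
0.16 75 [0.51854385 0.26483308 0.15413886] [0.52901161 0.2853686  0.16584518]
0.175 91 [0.5184862  0.26437303 0.16912482] [0.52909967 0.28541819 0.18099437]
0.19 105 [0.51842605 0.26445911 0.18400482] [0.52910609 0.28554091 0.19590592]
0.2 491 [0.51842605 0.26347304 0.19411312] [0.54054932 0.28543939 0.20599306]
686
rim [0.53292581 0.27037999] 0.035880605901384706
```

View pics/w1.png

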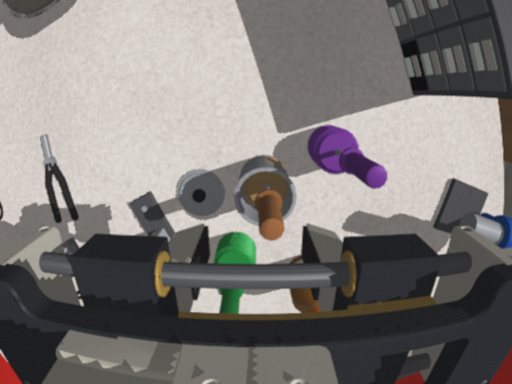

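The wrist view shows the brush in the pot with its handle top at (271,228), between the fingers' lines. The axis comes out at about (0.530, 0.273). The purple and green ones stand clear, so I'll descend over the handle.

Emit:
{"op": "send_rows", "data": {
  "targets": [
    [0.6, 0.02, 0.002, 0, 0],
    [0.6, 0.015, 0.001, 0, 0],
    [0.6, 0, 0, -0.03, 0],
    [0.6, 0, 0, -0.03, 0],
    [0.6, 0, 0, -0.03, 0]
  ]
}}

```text
time: 2.2
tool_pos: [0.5268, 0.2762, 0.2008]
tool_rot: [3.141, -0.0, 2.847]
contact_force: [0.1, -0.1, 0.6]
opening: 0.055
grip_force: 0.0
```

Emit:
{"op": "send_rows", "data": {
  "targets": [
    [0.6, 0, 0, -0.025, 0],
    [0.6, 0, 0, -0.012, 0],
    [0.6, 0, 0, 0, 0]
  ]
}}

```text
time: 2.5
tool_pos: [0.5265, 0.2756, 0.1634]
tool_rot: [-3.14, -0.003, 2.847]
contact_force: [1.1, 0.4, -0.1]
opening: 0.0553
grip_force: 0.0
```

Emit:
{"op": "send_rows", "data": {
  "targets": [
    [0.3, 0, 0, 0, 0],
    [0.15, 0, 0, 0, 0],
    [0.15, 0, 0, 0, 0],
    [0.15, 0, 0, 0, 0],
    [0.15, 0, 0, 0, 0]
  ],
  "grip_force": 15
}}

```text
time: 3.0
tool_pos: [0.5283, 0.2753, 0.1654]
tool_rot: [3.141, 0.001, 2.846]
contact_force: [-0.4, -0.1, 2.0]
opening: 0.0235
grip_force: 15.0
```

Gripped on the handle at 23.5 mm. Next I'll firm up the grip, centre it slightly and start stroke 1: bristle tops start about 35 mm below the rim, so I'll draw up about 45 mm.

Emit:
{"op": "send_rows", "data": {
  "targets": [
    [0.15, 0, 0, 0, 0],
    [0.15, 0, 0, 0, 0],
    [0.15, 0.001, -0.001, 0.01, 0],
    [0.15, 0.001, -0.001, 0.015, 0],
    [0.15, 0, 0, 0.015, 0]
  ],
  "grip_force": 30
}}

```text
time: 3.5
tool_pos: [0.5299, 0.2729, 0.2051]
tool_rot: [-3.141, -0.001, 2.846]
contact_force: [-0.4, 0.1, -1.7]
opening: 0.0234
grip_force: 30.0
```

Emit:
{"op": "send_rows", "data": {
  "targets": [
    [0.15, 0, 0, 0.006, 0],
    [0.15, 0, 0, 0, 0],
    [0.15, 0, 0, 0, 0]
  ]
}}

```text
time: 3.8
tool_pos: [0.5297, 0.2731, 0.2101]
tool_rot: [-3.141, -0.001, 2.846]
contact_force: [-0.3, -0.0, -1.5]
opening: 0.0232
grip_force: 30.0
```

```bash
python3 - <<'E'
from h import *
print(np.round(observe()["tool_pos"],4))
I=[]
for n,u,v in(("side",205,75),("top",105,185)):
    p,d=read_camera(n);np.savez(n+"1.npz",p=p,d=d)
    I.append(cv2.resize(p[v:v+80,u:u+80,::-1],(400,400),interpolation=cv2.INTER_CUBIC))
cv2.imwrite("pics/s1.png",np.clip(np.hstack(I)*1.5,0,255).astype(np.uint8))
E
```

```text
[0.5297 0.2731 0.2101]
```

View pics/s1.png

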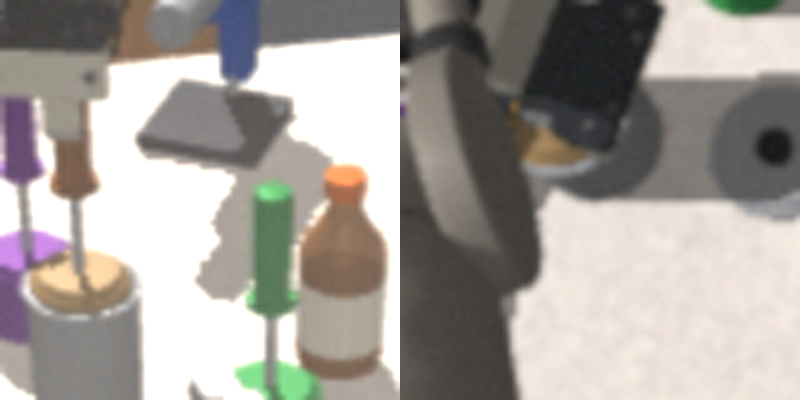

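The picture shows the brush held, with the bristles' top just above the pot's rim (crop (78,275)) and the pot upright. Now back down.

Emit:
{"op": "send_rows", "data": {
  "targets": [
    [0.15, 0, 0, -0.015, 0],
    [0.15, 0, 0, -0.015, 0],
    [0.15, 0, 0, -0.01, 0],
    [0.15, 0, 0, -0.005, 0],
    [0.15, 0, 0, 0, 0]
  ]
}}

```text
time: 4.4
tool_pos: [0.5302, 0.2733, 0.1658]
tool_rot: [3.141, 0.0, 2.846]
contact_force: [1.3, -0.2, -1.6]
opening: 0.0235
grip_force: 30.0
```

Emit:
{"op": "send_rows", "data": {
  "targets": [
    [0.15, 0, 0, -0.001, 0],
    [0.15, 0, 0, -0.001, 0],
    [0.15, 0, 0, 0, 0]
  ]
}}

```text
time: 4.7
tool_pos: [0.5306, 0.2734, 0.1654]
tool_rot: [3.14, 0.002, 2.846]
contact_force: [-1.2, -0.8, 7.1]
opening: 0.0233
grip_force: 30.0
```

Fz of about +7 N shows the brush is on the bottom. Stroke 2.

Emit:
{"op": "send_rows", "data": {
  "targets": [
    [0.15, 0, 0, 0.012, 0],
    [0.15, 0, 0, 0.015, 0],
    [0.15, 0, 0, 0.015, 0],
    [0.15, 0, 0, 0.006, 0],
    [0.15, 0, 0, 0, 0]
  ]
}}

```text
time: 5.2
tool_pos: [0.5305, 0.2734, 0.2129]
tool_rot: [3.14, 0.002, 2.846]
contact_force: [0.3, -0.2, -1.6]
opening: 0.0236
grip_force: 30.0
```

Emit:
{"op": "send_rows", "data": {
  "targets": [
    [0.15, 0, 0, 0, 0],
    [0.15, 0, 0, -0.015, 0],
    [0.15, 0, 0, -0.015, 0],
    [0.15, 0, 0, -0.01, 0],
    [0.15, 0, 0, -0.005, 0]
  ]
}}

```text
time: 5.7
tool_pos: [0.5294, 0.273, 0.1653]
tool_rot: [-3.14, -0.002, 2.846]
contact_force: [-3.7, -1.4, 30.2]
opening: 0.0233
grip_force: 30.0
```

Emit:
{"op": "send_rows", "data": {
  "targets": [
    [0.15, 0, 0, -0.003, 0],
    [0.15, 0, 0, 0, 0],
    [0.15, 0, 0, 0, 0]
  ]
}}

```text
time: 6.0
tool_pos: [0.5302, 0.2732, 0.1654]
tool_rot: [3.141, 0.001, 2.846]
contact_force: [-2.5, -1.0, 8.6]
opening: 0.0234
grip_force: 30.0
```

Both strokes are done. Now lift out straight and travel in front of the rail.

Emit:
{"op": "send_rows", "data": {
  "targets": [
    [0.15, 0, 0, 0.015, 0],
    [0.15, 0, 0, 0.02, 0],
    [0.15, 0, 0, 0.02, 0],
    [0.15, 0, 0, 0.02, 0],
    [0.15, 0, 0, 0.02, 0]
  ]
}}

```text
time: 6.5
tool_pos: [0.5301, 0.2732, 0.2597]
tool_rot: [3.141, 0.0, 2.846]
contact_force: [-0.7, -0.3, -1.0]
opening: 0.0232
grip_force: 30.0
```

Emit:
{"op": "send_rows", "data": {
  "targets": [
    [0.15, 0, 0, 0.02, 0],
    [0.15, 0, 0, 0.015, 0],
    [0.15, 0, 0, 0, 0],
    [0.15, -0.015, -0.01, 0, 0],
    [0.15, -0.02, -0.02, 0, 0]
  ]
}}

```text
time: 7.0
tool_pos: [0.4947, 0.2435, 0.2921]
tool_rot: [-3.141, -0.001, 2.847]
contact_force: [0.2, -0.3, -1.0]
opening: 0.0236
grip_force: 30.0
```

Emit:
{"op": "send_rows", "data": {
  "targets": [
    [0.15, -0.02, -0.03, 0, 0],
    [0.15, -0.02, -0.03, 0, 0],
    [0.15, -0.005, -0.03, 0, 0],
    [0.15, 0, -0.03, 0, 0],
    [0.15, 0, -0.03, 0, 0]
  ]
}}

```text
time: 7.5
tool_pos: [0.4493, 0.0922, 0.2931]
tool_rot: [-3.141, -0.001, 2.846]
contact_force: [0.5, -0.3, -1.7]
opening: 0.0238
grip_force: 30.0
```

Emit:
{"op": "send_rows", "data": {
  "targets": [
    [0.15, 0, -0.03, 0, 0],
    [0.15, 0, -0.03, 0, 0],
    [0.15, 0, -0.03, 0, 0],
    [0.15, 0, -0.03, 0, 0],
    [0.15, 0, -0.03, 0, 0]
  ]
}}

```text
time: 8.0
tool_pos: [0.4495, -0.0579, 0.2929]
tool_rot: [3.141, -0.001, 2.846]
contact_force: [-0.1, -0.1, -1.6]
opening: 0.0238
grip_force: 30.0
```

Emit:
{"op": "send_rows", "data": {
  "targets": [
    [0.15, 0.005, -0.03, 0, 0],
    [0.15, 0.005, -0.03, 0, 0],
    [0.15, 0.005, -0.03, 0, 0],
    [0.15, 0.005, -0.03, 0, 0],
    [0.15, 0.005, -0.03, 0, 0]
  ]
}}

```text
time: 8.5
tool_pos: [0.4748, -0.2079, 0.2927]
tool_rot: [3.141, -0.001, 2.846]
contact_force: [0.6, 0.0, -0.1]
opening: 0.0234
grip_force: 30.0
```

Emit:
{"op": "send_rows", "data": {
  "targets": [
    [0.15, 0.005, -0.03, 0, 0],
    [0.15, 0.005, -0.025, 0, 0],
    [0.15, 0, -0.02, 0, 0],
    [0.15, 0, 0, 0, 0],
    [0.15, 0, 0, 0, 0]
  ]
}}

```text
time: 9.0
tool_pos: [0.4847, -0.2815, 0.2931]
tool_rot: [3.141, -0.001, 2.845]
contact_force: [0.7, -0.8, -1.6]
opening: 0.0235
grip_force: 30.0
```

```bash
python3 - <<'E'
from h import *
o=observe();t=np.array(o["tool_pos"]);print(t)
I=[]
for n in("side","top"):
    p,d=read_camera(n)
    c=calibration(n);K=np.array(c["intrinsics"]);W=np.array(c["world_to_cam"]);T=np.linalg.inv(W)
    v,u=np.nonzero(d>0);z=d[v,u];P=(np.c_[(u-K[0,2])/K[0,0]*z,-(v-K[1,2])/K[1,1]*z,-z,np.ones(len(z))]@T.T)[:,:3]
    cam=T[:3,3];r=np.hypot(*(P[:,:2]-t[:2]).T)
    b=cam[:2]-t[:2];b/=np.linalg.norm(b)
    for lo,hi in((.125,.165),(.165,.186),(.194,.203),(.204,.225),(.225,.248),(.252,.259),(.26,.275)):
        q=P[(r<.045)&(P[:,2]>lo)&(P[:,2]<hi)]
        if len(q)>3: print(n,lo,hi,len(q),"mean",q.mean(0).round(4),"min",q.min(0).round(4),"max",q.max(0).round(4), "lateral mid",np.round((((q[:,:2]-t[:2])@[-b[1],b[0]]).min()+((q[:,:2]-t[:2])@[-b[1],b[0]]).max())/2,4),"dir",np.round([-b[1],b[0]],2))
    uv=K@np.diag([1,-1,-1])@(W@np.r_[t[0],t[1],.22,1])[:3];uv=uv[:2]/uv[2];print(n,uv)
    a,e=int(uv[0])-30,int(uv[1])-40
    I.append(cv2.resize(p[e:e+80,a:a+80,::-1],(400,400),interpolation=cv2.INTER_CUBIC));print(a,e)
cv2.imwrite("pics/s2.png",np.clip(np.hstack(I)*1.5,0,255).astype(np.uint8))
p,P,o=wrist();r=np.hypot(P[...,0]-t[0],P[...,1]-t[1])
for lo,hi in((.165,.186),(.245,.262)):
    q=P[(r<.05)&(P[...,2]>lo)&(P[...,2]<hi)]
    if len(q): print("wrist",lo,len(q),q.min(0).round(4),q.max(0).round(4))
E
```

```text
[ 0.48466407 -0.28148752  0.29307927]
side 0.125 0.165 284 mean [ 0.4836 -0.3053  0.1499] min [ 0.4555 -0.315   0.1344] max [ 0.5208 -0.2778  0.1645] lateral mid 0.004 dir [ 0.98 -0.2 ]
side 0.165 0.186 211 mean [ 0.4836 -0.3042  0.1754] min [ 0.4561 -0.3148  0.1651] max [ 0.5199 -0.2491  0.186 ] lateral mid 0.0041 dir [ 0.98 -0.2 ]
side 0.194 0.203 37 mean [ 0.4849 -0.2832  0.1959] min [ 0.463  -0.3078  0.194 ] max [ 0.5104 -0.2616  0.2024] lateral mid 0.0023 dir [ 0.98 -0.2 ]
side 0.204 0.225 28 mean [ 0.4885 -0.2848  0.2144] min [ 0.4854 -0.2872  0.2052] max [ 0.4919 -0.2825  0.2245] lateral mid 0.0044 dir [ 0.98 -0.2 ]
side 0.225 0.248 23 mean [ 0.4885 -0.285   0.2331] min [ 0.4855 -0.2879  0.226 ] max [ 0.4919 -0.2829  0.2415] lateral mid 0.0045 dir [ 0.98 -0.2 ]
side 0.252 0.259 66 mean [ 0.4872 -0.2901  0.2573] min [ 0.4733 -0.2987  0.2534] max [ 0.5042 -0.2715  0.259 ] lateral mid 0.0039 dir [ 0.98 -0.2 ]
side 0.26 0.275 69 mean [ 0.4872 -0.2907  0.2679] min [ 0.4768 -0.295   0.26  ] max [ 0.5031 -0.2776  0.2749] lateral mid 0.0058 dir [ 0.98 -0.2 ]
side [242.23465633 233.97134009]
212 193
top 0.165 0.186 9 mean [ 0.485  -0.275   0.1819] min [ 0.4599 -0.3134  0.1665] max [ 0.5005 -0.2499  0.1859] lateral mid -0.0012 dir [-0.75 -0.67]
top 0.194 0.203 59 mean [ 0.4802 -0.2807  0.1956] min [ 0.463  -0.3065  0.194 ] max [ 0.4998 -0.2581  0.2004] lateral mid -0.0016 dir [-0.75 -0.67]
top 0.252 0.259 10 mean [ 0.476  -0.2839  0.2573] min [ 0.4742 -0.2929  0.2545] max [ 0.4791 -0.272   0.2589] lateral mid 0.006 dir [-0.75 -0.67]
top 0.26 0.275 6 mean [ 0.4758 -0.2829  0.2626] min [ 0.4734 -0.2899  0.2603] max [ 0.4783 -0.2757  0.2693] lateral mid 0.0082 dir [-0.75 -0.67]
top [353.75061638 218.41890634]
323 178
wrist 0.165 192 [ 0.4538 -0.3064  0.1661] [ 0.476  -0.2515  0.1858]
wrist 0.245 532 [ 0.471  -0.2973  0.2542] [ 0.4978 -0.2665  0.2619]
```

View pics/s2.png

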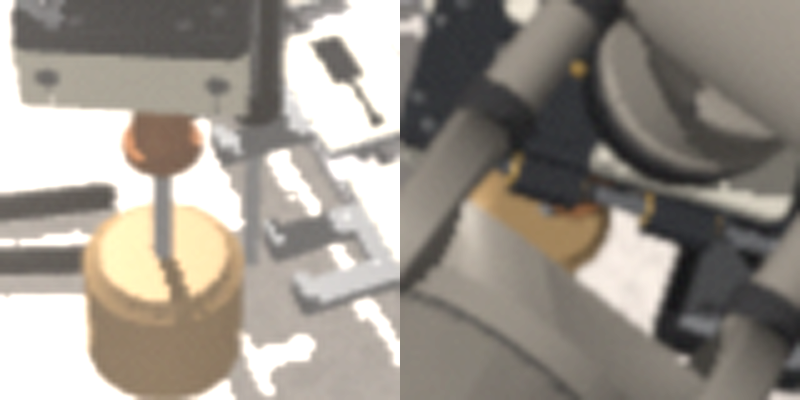

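The brush hangs vertical in the grip. Its axis is at about (0.4885,-0.2818), collar underside near 0.253, with the fork ahead of it on the right of the crop. Lower it in front of the fork.

Emit:
{"op": "send_rows", "data": {
  "targets": [
    [0.15, 0, -0.001, -0.015, 0],
    [0.15, 0, 0, -0.02, 0],
    [0.15, 0, 0, -0.02, 0],
    [0.15, 0, 0, -0.016, 0],
    [0.15, 0, 0, -0.008, 0]
  ]
}}

```text
time: 9.65
tool_pos: [0.4846, -0.2815, 0.2136]
tool_rot: [3.141, -0.002, 2.847]
contact_force: [0.4, -0.7, -1.0]
opening: 0.0235
grip_force: 30.0
```

Emit:
{"op": "send_rows", "data": {
  "targets": [
    [0.15, 0, 0, 0, 0],
    [0.15, 0.01, 0.0015, 0, 0],
    [0.15, 0.01, 0.0015, 0, 0],
    [0.15, 0.01, 0.0015, 0, 0],
    [0.15, 0, 0, 0, 0]
  ]
}}

```text
time: 10.15
tool_pos: [0.5167, -0.278, 0.2149]
tool_rot: [3.142, 0.001, 2.847]
contact_force: [0.2, -0.0, -1.7]
opening: 0.0237
grip_force: 30.0
```

```bash
cat > chk.py <<'E'
from h import *
import sys
o=observe();t=np.array(o["tool_pos"]);print(t)
n="side";p,d=read_camera(n)
c=calibration(n);K=np.array(c["intrinsics"]);T=np.linalg.inv(np.array(c["world_to_cam"]))
v,u=np.nonzero(d>0);z=d[v,u];P=(np.c_[(u-K[0,2])/K[0,0]*z,-(v-K[1,2])/K[1,1]*z,-z,np.ones(len(z))]@T.T)[:,:3]
a=t[:2]+[.004,0];r=np.hypot(*(P[:,:2]-a).T)
f=.160
for nm,lo,hi in(("stem",t[2]-f+.07,t[2]-f+.11),("collar",t[2]-f+.12,t[2]-f+.127),("handle",t[2]-f+.13,t[2]-f+.14)):
    q=P[(r<.022)&(P[:,2]>lo)&(P[:,2]<hi)]
    if len(q): print(nm,len(q),q.mean(0).round(4),q.min(0).round(4),q.max(0).round(4))
cv2.imwrite(sys.argv[1],np.clip(cv2.resize(p[180:285,215:355,::-1],(800,600),interpolation=cv2.INTER_CUBIC)*1.5,0,255).astype(np.uint8))
E
python3 chk.py pics/c1.png
```

```text
[ 0.51671739 -0.27797935  0.21494773]
stem 31 [ 0.5201 -0.2819  0.1436] [ 0.5176 -0.2841  0.1257] [ 0.5228 -0.2799  0.1617]
collar 67 [ 0.5179 -0.287   0.1795] [ 0.505  -0.2947  0.1751] [ 0.5345 -0.2728  0.1817]
handle 25 [ 0.5178 -0.288   0.1891] [ 0.509  -0.2913  0.185 ] [ 0.5284 -0.2811  0.1937]
```

View pics/c1.png

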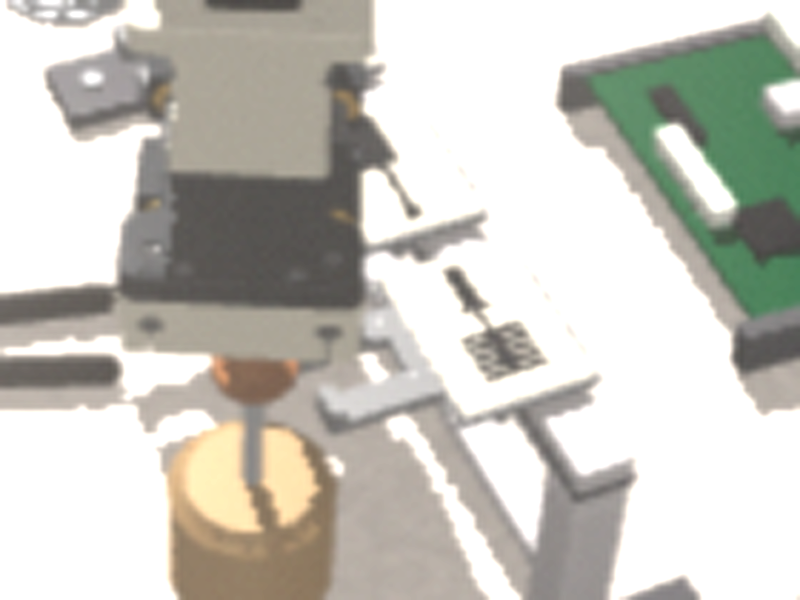

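The view shows the stem just before the fork's mouth, with the collar above lip height and the head below the fork. The stem axis is about (0.5207,-0.2788), so about (+0.046,+0.007) to the seat.

Emit:
{"op": "send_rows", "data": {
  "targets": [
    [0.15, 0.01, 0.0015, 0, 0],
    [0.15, 0.01, 0.0015, 0, 0],
    [0.15, 0.01, 0.0015, 0, 0],
    [0.15, 0.01, 0.0015, 0, 0],
    [0.15, 0, 0, 0, 0]
  ]
}}

```text
time: 10.7
tool_pos: [0.5564, -0.2719, 0.2144]
tool_rot: [3.141, 0.0, 2.847]
contact_force: [0.1, 0.4, -1.0]
opening: 0.0235
grip_force: 30.0
```

Emit:
{"op": "send_rows", "data": {
  "targets": [
    [0.15, 0.006, 0.001, 0, 0],
    [0.15, 0, 0, -0.004, 0],
    [0.15, 0, 0, -0.004, 0],
    [0.15, 0, 0, -0.003, 0],
    [0.15, 0, 0, 0, 0]
  ]
}}

```text
time: 11.2
tool_pos: [0.5605, -0.2712, 0.203]
tool_rot: [3.141, -0.001, 2.846]
contact_force: [-0.3, 0.3, -1.7]
opening: 0.0233
grip_force: 30.0
```

```bash
python3 chk.py pics/c2.png
```

```text
[ 0.56050103 -0.27120279  0.20300437]
stem 16 [ 0.5632 -0.2732  0.1221] [ 0.549  -0.2763  0.1142] [ 0.5683 -0.2633  0.1527]
collar 66 [ 0.5605 -0.2797  0.1675] [ 0.5435 -0.2875  0.164 ] [ 0.5787 -0.264   0.1699]
handle 30 [ 0.5621 -0.2809  0.1772] [ 0.554  -0.2855  0.173 ] [ 0.5748 -0.274   0.1825]
```

View pics/c2.png

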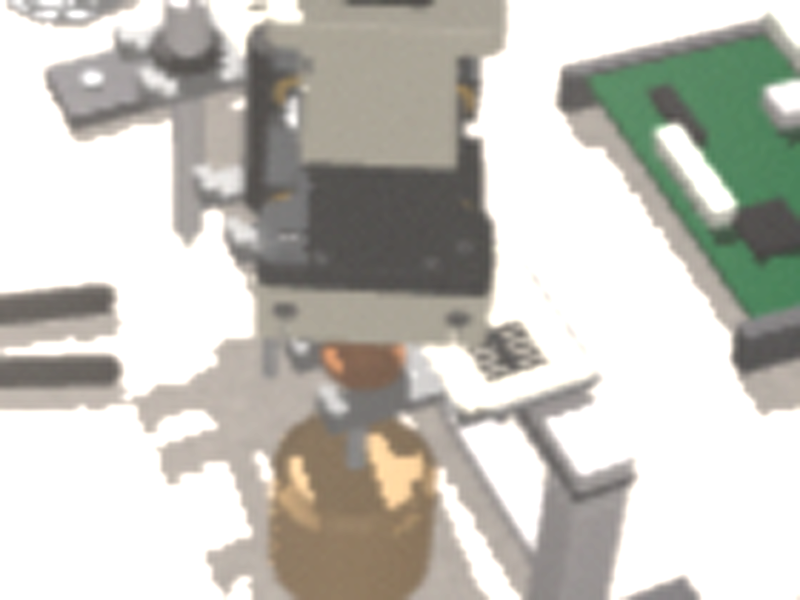

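The stem is in the slot and the collar is just above the prongs, about 3 mm short of the seat. I'll nudge it in and lower until it bears.

Emit:
{"op": "send_rows", "data": {
  "targets": [
    [0.15, 0.003, 0, 0, 0],
    [0.15, 0, 0, -0.001, 0],
    [0.15, 0, 0, -0.001, 0],
    [0.15, 0, 0, 0, 0]
  ]
}}

```text
time: 11.65
tool_pos: [0.564, -0.2712, 0.2016]
tool_rot: [3.141, -0.0, 2.846]
contact_force: [-0.2, 1.1, -1.8]
opening: 0.0235
grip_force: 30.0
```

Emit:
{"op": "send_rows", "data": {
  "targets": [
    [0.15, 0, 0, -0.001, 0],
    [0.15, 0, 0, 0, 0]
  ]
}}

```text
time: 11.85
tool_pos: [0.5639, -0.2712, 0.2006]
tool_rot: [3.141, -0.0, 2.846]
contact_force: [0.6, 0.1, -0.7]
opening: 0.0238
grip_force: 30.0
```

Emit:
{"op": "send_rows", "data": {
  "targets": [
    [0.15, 0, 0, -0.001, 0],
    [0.15, 0, 0, 0, 0]
  ]
}}

```text
time: 12.05
tool_pos: [0.564, -0.2713, 0.2003]
tool_rot: [-3.141, 0.001, 2.846]
contact_force: [-1.6, 0.9, 3.7]
opening: 0.0234
grip_force: 30.0
```

Emit:
{"op": "send_rows", "data": {
  "targets": [
    [0.15, 0, 0, -0.0005, 0],
    [0.15, 0, 0, 0, 0]
  ]
}}

```text
time: 12.25
tool_pos: [0.5641, -0.2713, 0.2003]
tool_rot: [-3.141, 0.001, 2.846]
contact_force: [-1.8, 1.2, 6.1]
opening: 0.0235
grip_force: 30.0
```

The collar bears on the fork (+6 N). Now open.

Emit:
{"op": "send_rows", "data": {
  "targets": [
    [0.25, 0, 0, 0, 0],
    [0.35, 0, 0, 0, 0],
    [0.5, 0, 0, 0, 0],
    [0.55, 0, 0, 0, 0],
    [0.55, 0, 0, 0, 0]
  ],
  "grip_force": 5
}}

```text
time: 12.75
tool_pos: [0.564, -0.2713, 0.1989]
tool_rot: [3.141, -0.0, 2.846]
contact_force: [0.1, -0.6, 1.0]
opening: 0.0487
grip_force: 0.0
```

Emit:
{"op": "send_rows", "data": {
  "targets": [
    [0.55, 0, 0, 0.01, 0],
    [0.55, 0, 0, 0.02, 0],
    [0.55, 0, 0, 0.03, 0],
    [0.55, 0, 0, 0.03, 0],
    [0.55, 0, 0, 0.03, 0]
  ]
}}

```text
time: 13.25
tool_pos: [0.5639, -0.2712, 0.3213]
tool_rot: [-3.141, 0.001, 2.846]
contact_force: [0.7, 0.6, 0.1]
opening: 0.0507
grip_force: 0.0
```

Emit:
{"op": "send_rows", "data": {
  "targets": [
    [0.55, -0.03, 0, 0.02, 0],
    [0.55, -0.04, 0.04, 0, 0],
    [0.55, -0.04, 0.04, 0, 0],
    [0.55, -0.04, 0.04, 0, 0],
    [0.55, 0, 0, 0, 0]
  ]
}}

```text
time: 13.75
tool_pos: [0.4239, -0.1613, 0.3404]
tool_rot: [3.141, -0.001, 2.848]
contact_force: [-0.2, -0.5, 0.3]
opening: 0.0507
grip_force: 0.0
```

```bash
python3 - <<'E'
from h import *
I=[]
for n,u,v in(("side",200,90),("top",290,140)):
    p,d=read_camera(n)
    q=p[90:290,190:350] if n=="side" else p[130:250,100:390]
    I.append(cv2.resize(q[...,::-1],(400,500) if n=="side" else (400,500*0+166),interpolation=cv2.INTER_CUBIC))
I[1]=np.vstack([I[1],np.zeros((334,400,3),np.uint8)])
cv2.imwrite("pics/fin.png",np.clip(np.hstack(I)*1.4,0,255).astype(np.uint8))
E
```

```text
(no output)
```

View pics/fin.png

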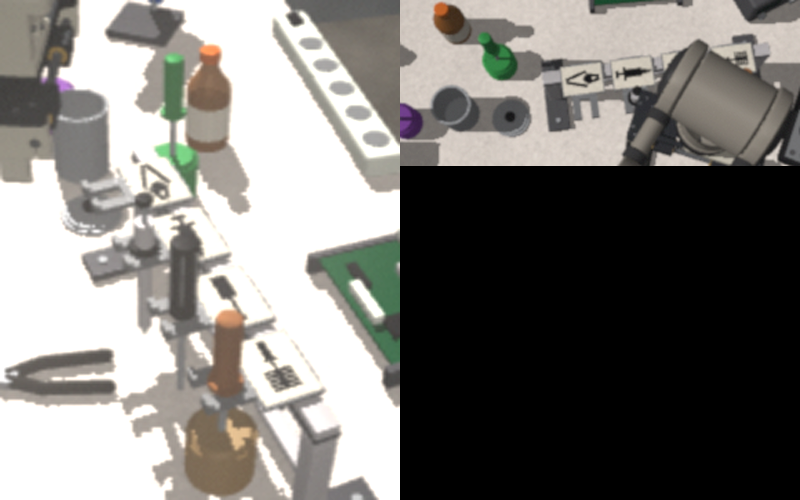

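The brush hangs upright by its collar in the fork with the brush label (crop (225,385)). The pot stands upright and empty, and the other tools are as they were.

Emit:
{"op": "send_rows", "data": {
  "targets": [
    [0.55, 0, 0, 0, 0],
    [0.55, 0, 0, 0, 0],
    [0.55, 0, 0, 0, 0]
  ]
}}

```text
time: 14.15
tool_pos: [0.4286, -0.1659, 0.3389]
tool_rot: [3.141, -0.001, 2.845]
contact_force: [-0.1, 0.4, -0.4]
opening: 0.0508
grip_force: 0.0
```

```bash
python3 -c "from cell import hand_in;print(hand_in())"
```

```text
the job is handed in; nothing more can be done
None
```

I scrubbed the pot with two full strokes, hung the brush by its collar in its own holder, letting go only once it rested there, and handed the job in at about 14 s; the hand-in returned no verdict.

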